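Grease the dough roller's bearing

ROBOT

A 6-joint arm with a two-finger parallel gripper is mounted at the origin on the work surface. World frame = base frame: x ahead of the robot, y to its left, z up, the work surface at z = 0. Lengths are in m, angles in rad, forces in N, time in s.
With the tool pointing down it reaches from about 0.375 to 0.9 m from the base axis. Payload 3.1 kg.
Tool frame: the origin (TCP) lies on the centre line of the jaws, within the pads' length; the fingertips stand 11 mm ahead of it and the grasp point (between the pads) lies 8 mm behind it; x points along the fingers, y is the direction in which the jaws open and shut, and the axes are right-handed (so a half turn about x gives the same grasp; the last joint's range is limited). The gripper opens to 87 mm and grips with 3 to 60 N. Pads are 19 mm wide; open, the fingers measure 117 mm over their backs; the gripper's body (75 mm by 190 mm) begins 51 mm behind the grasp point.
Start: joints at [-1.363, 0.527, 1.433, -0, 1.181, -0.178], TCP at [0.236, -0.579, 0.234] pointing down, gripper open.
Joint ranges: [-3.08, 3.08], [-0.75, 2.2], [0.22, 2.44], [-1.43, 4.57], [0, 2.65], [-2.85, 2.85]. Speed limits (rad/s): [2.79, 2.79, 3.14, 3.14, 3.14, 3.14].

INTERFACE

Orientations are given as a unit quaternion [x, y, z, w].
In Python, from rig import robot, camera, camera_info gives the robot as it stands.
- The arm moves only by the shell command python3 -m inch 'ROWS' [FORCE]. ROWS is JSON, a list that holds one entry, the list of rows, each a list of 5 numbers: the shift along the tool's x, y, z in cm, then the turn about the tool's x in rad, then the opening, from 0 (shut) to 1 (fully open). A call has 1 to 8 rows; each row shifts and turns the pose as measured when the row begins, along the tool's axes as they then stand; what a row does not reach is not made up. A row lasts 1/12 s, in which the tool goes at most 41.7 mm and 7.16 degrees, less where a joint would pass 70% of its speed; a pose out of reach is approached as far as the arm can. A call with a gripper value outside its range is refused whole. The fingers move at their own pace and stop on an object; FORCE is the grip in N (left out, the last holds). Time passes only in rows, so rows that do not move let the fingers close. It gives the time, the measured TCP pose, the force and the opening at its end, in the units of the state.
- robot.get_obs(): the state, without advancing time (a new reading comes with each control period).
- camera(name): name is "scene" or "top" or "wrist"; returns the picture (400x640x3 uint8, red, green, blue); there is no depth.
- camera_info(name): a dict with "camera_matrix" (3x3 intrinsics, pixels), "dist" ([k1, k2, p1, p2, k3] as OpenCV has them; the pictures are not rectified), "rvec" (rotation vector, rad) and "tvec" (3), from world to camera coordinates, as OpenCV has them. Camera axes: x right, y down, z forward; pixel columns grow to the right and rows downward; lengths in m; the calibration is good to about 2 mm. A picture is of the moment at which its call begins: read the wrist's pose just before it. camera_info takes no time and is no camera call; for the wrist camera it gives the pose at the moment of the call.
- robot.hand_in(): hands the job in, once; it reports no verdict.
The state is a dict: "time": time; "q": joint angles; "joint_velocities": joint speeds; "joint_torque": joint torques, N m; "position": TCP position; "tool_rot": TCP orientation; "ft_force": force on the tool from outside, world axes, zero at the start; "moment": the same for the moment, N m; "grip_width": finger opening in m.
Only numpy, scipy, OpenCV 4.12 (cv2) and the standard library are available. Lean on these libraries where they do the work, as an engineer would, in place of code of your own. Each camera call takes 0.05 s, during which the arm holds its last target. There are 200 camera calls.

TASK

Two look-alike red push greasers hang in the grey rack: take the one whose nose fits the steel gauge and prove it by sliding its nose down through the gauge hole until the collar is about on the plate, then draw it out again and press it squarely onto the dough roller's tilted grease nipple until it snaps on. Push on along the nipple's axis until the sprung nipple is more than half way down its 12 mm stroke, and finish like that, still gripping the greaser and holding it down against the spring. The other greaser must hang in the rack at the end, and the crockery, jars and tools about the table are to be left alone.

Things in the scene. Friction and masses are not known exactly. Their poses are not given: they have to be found in the camera images.
- greaser_a: the greaser that fits: straight, 120 mm long, 0.2 to 0.33 kg. Origin in the middle of the open mouth of its nose (low end in the rack), z along its axis to the barrel. Brass nose 27 mm in diameter, z 0 to 45 mm; aluminium collar 52 mm wide, 45 to 52; smooth round red barrel 32 mm in diameter, 52 to 120, to grip (about z = 85). Bore in the nose 26 mm deep, 22 mm wide at the mouth, tapering to 14.4 mm
- greaser_b: the look-alike that does not fit: same red barrel, collar, lengths and axes as the other (origin at the mouth of the nose), but its brass nose is 38 mm in diameter, too thick for the gauge hole, and its 25 mm bore is too loose for the nipple. It hangs in the rack beside the other; which slot holds which changes
- greaser_a_seat (a point): closed end of the fitting greaser's bore, on its axis 26 mm up from the mouth, axes as the greaser's: the nipple's tip comes to rest here
- rack: fixed grey sheet-metal rack, 75 x 200 mm, a 10 mm plate with its top 70 mm above the table and two 42 mm holes at 50 mm either side of the middle along its y, open to the front; greasers hang in it nose down by their collars, mouths 25 mm and barrel tops 145 mm above the table. Origin under its middle on the table, z up
- rack_slot0 (a point): centre of one rack hole, on the plate's top
- rack_slot1 (a point): centre of the other rack hole, on the plate's top
- gauge_hole (a point): fixed steel gauge: an 80 x 80 mm plate, 12 mm thick, on four short legs, with one round upright hole 32 mm in diameter, chamfered. This point is the hole's centre on the plate's top, 70 mm above the table; z up. The space below is free: a nose let in up to its collar ends 45 mm below this point, clear of the table
- roller: fixed white table-top dough roller, about 240 x 275 mm, cheeks 162 mm tall. Origin on the table, under the base of the nipple at its front right corner; its x points away from the robot, to the rollers. The base of the nipple (underside of its flange) lies on its z axis 85 mm up, and the nipple leans 0.42 rad (24 degrees) from vertical towards its -x, the robot's side
- nipple_tip (a point): tip of the brass nipple on the dough roller, 30 mm from its base along its axis; z runs out of the tip along the tilted axis, x is the roller's x tipped likewise. Post 12.8 mm in diameter, round tip; four sprung balls stick out to 17.4 mm across, 11.5 mm below the tip. Pushed on squarely, the nose snaps over them at some 3 to 8 N and stops with the tip 26 mm inside the mouth
- nipple (a joint): how far the nipple has been pushed down along its axis into its seat, m: 0 at rest, 0.012 at the stop. Its spring starts at 11 N and reaches 17 N at the stop, and pushes it straight back when released
- bowl: bystander, to be left alone: clear glass mixing bowl, 160 mm wide, 75 mm tall; origin at the centre of its underside
- tumbler: bystander, to be left alone: clear glass tumbler, 68 mm wide, 100 mm tall; origin at the centre of its underside
- jar: bystander, to be left alone: amber jar with green cap, 60 mm wide, 85 mm tall; origin at the centre of its underside
- can: bystander, to be left alone: red-labelled tin, 66 mm wide, 110 mm tall; origin at the centre of its underside
- wrench: bystander, to be left alone: steel wrench lying flat, 180 mm long; origin about its grip line, underside
- spatula: bystander, to be left alone: spatula lying on the right-hand green tray, 270 mm long; origin about its grip line, underside

How it is judged:
On the way, in this order (a step that is already met when the one before it is completed fails the run):
1. the fitting greaser's nose is down through the gauge hole, mouth 35 mm or more below its top (z of greaser_a in the frame of gauge_hole below -0.035 m and horizontal distance between greaser_a and gauge_hole below 0.006 m), for 0.1 s.
2. the greaser has snapped home on the nipple, squarely (z of greaser_a in the frame of nipple_tip below -0.0245 m and distance between greaser_a_seat and nipple_tip below 0.003 m and angle between the z axis of greaser_a and the z axis of nipple_tip, either way round below 0.14 rad), for 0.02 s.
At the end, for the whole second after the job is handed in: fitting greaser home on the nipple (tip within 3 mm of the bore's end, at least 24.5 mm deep, axes within 0.14 rad), gripped, at rest, pushing over 8 N, nipple over 6 mm down; the other greaser upright in either rack slot (within 12 mm, mouth below 35 mm) (all of step 2 and value of joint nipple above 0.006 m and linear speed of greaser_a below 0.01 m/s and contact force between greaser_a and the fingers above 2 N and contact force between greaser_a and roller above 8 N and ((horizontal distance between greaser_b and rack_slot0 below 0.012 m and height (world z) of greaser_b below 0.035 m and angle between greaser_b's own z axis and vertical below 0.2 rad) or (horizontal distance between greaser_b and rack_slot1 below 0.012 m and height (world z) of greaser_b below 0.035 m and angle between greaser_b's own z axis and vertical below 0.2 rad))); the arm keeps its last pose, push and grip.
It fails at once if a bowl, tumbler, jar, tin, wrench or spatula is moved by more than 30 mm (distance of any of bowl, tumbler, jar, can, wrench, spatula from where it was at the start of the episode above 0.03 m).
It also fails if it takes over 48 s, if anything falls off the work surface, if the arm or the gripper's body presses on something with over 40 N, if the wrist force passes 120 N, or if a joint passes its speed limit or range.

## Working session

There is one attempt and no reset: what is moved stays moved. The work goes in short steps, Python scripts to look and compute and a shell command to move; the robot and the scene stay as the last step left them, time stands still between calls to the robot, and variables do not carry over. Pictures are saved under pics/ and viewed, about 8 in all and at most 12, crops included, and the job is handed in when it is done.

```bash
ls; mkdir -p pics
python3 - <<'E'
from rig import robot,camera,camera_info
import cv2,numpy as np
o=robot.get_obs();print(o)
for n in("scene","top"):
    im=camera(n);cv2.imwrite(f"pics/{n}0.png",im[:,:,::-1])
    i=camera_info(n);R=cv2.Rodrigues(np.array(i["rvec"]))[0];print(n,i["camera_matrix"],i["dist"],(-R.T@np.array(i["tvec"]).ravel()))
E
```

```text
pics
{'time': 0.0, 'q': array([-1.36250770e+00,  5.28449585e-01,  1.43393139e+00,  3.79380302e-06,
        1.18137268e+00, -1.78496802e-01]), 'joint_velocities': array([-1.84226329e-05, -9.57011700e-04, -2.34399021e-03, -2.72284184e-04,
        1.03292126e-03,  7.65601881e-04]), 'joint_torque': array([ 1.68197294e-03, -4.40033305e+01, -1.76592529e+01,  6.33549714e-02,
        5.82508184e-02, -1.59969100e-04]), 'position': array([ 0.23563746, -0.57810259,  0.23257254]), 'tool_rot': array([-0.69391434, -0.13666186,  0.69393462, -0.13513392]), 'ft_force': array([ 0.04446065, -0.1495336 , -0.85771954]), 'moment': array([-0.0010242 ,  0.04247174,  0.00521243]), 'grip_width': 0.08723567093585946}
scene [[391.52558774   0.         324.00555269]
 [  0.         391.52558774 194.79339217]
 [  0.           0.           1.        ]] [-0.00790383  0.          0.          0.          0.        ] [ 1.03031771 -0.84646714  0.6888077 ]
top [[419.08161103   0.         318.6287064 ]
 [  0.         419.08161103 201.6057923 ]
 [  0.           0.           1.        ]] [-0.03823587  0.          0.          0.          0.        ] [ 0.21006027 -0.11253998  1.51453116]
```

View pics/scene0.png

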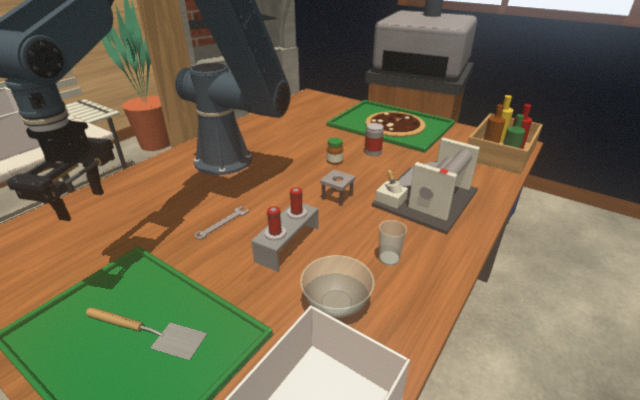

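View pics/top0.png

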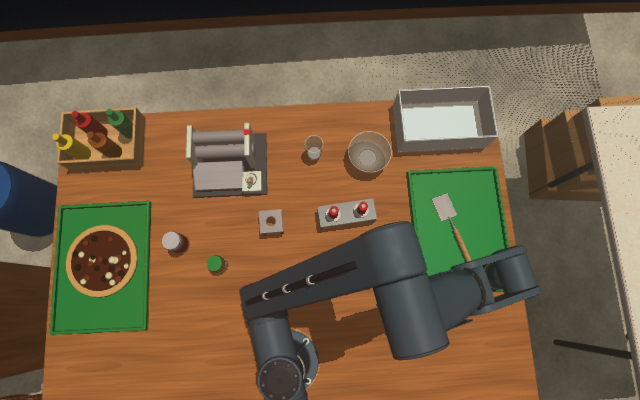

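The scene picture shows the rack at (287,230), with red barrels at (274,220) and (296,200). The gauge is at (338,182) and the roller nipple near (395,185). In the top picture the barrels are at (334,212) and (362,208), the gauge at (271,221) and the nipple at (251,180). Next I'll enlarge these areas and take the first measurements.

```bash
cat > h.py <<'E'
import numpy as np,cv2
from rig import robot,camera,camera_info
from scipy.spatial.transform import Rotation as Ro
def cam(n):
    i=camera_info(n);R=cv2.Rodrigues(np.array(i["rvec"],float))[0];t=np.array(i["tvec"],float).ravel()
    return dict(K=np.array(i["camera_matrix"]),d=np.array(i["dist"]),R=R,t=t,c=-R.T@t)
def ray(c,p):
    u=cv2.undistortPoints(np.array([[p]],float),c["K"],c["d"]).ravel()
    v=c["R"].T@np.array([u[0],u[1],1]);return c["c"],v/np.linalg.norm(v)
def plane(c,p,z):
    o,v=ray(c,p);return o+v*(z-o[2])/v[2]
def tri(*cp):
    A=np.zeros((3,3));b=np.zeros(3);rs=[ray(c,p) for c,p in cp]
    for o,v in rs: M=np.eye(3)-np.outer(v,v);A+=M;b+=M@o
    x=np.linalg.solve(A,b);return x,[np.linalg.norm((np.eye(3)-np.outer(v,v))@(x-o)) for o,v in rs]
def proj(c,X): return cv2.projectPoints(np.array(X,float).reshape(-1,1,3),cv2.Rodrigues(c["R"])[0],c["t"],c["K"],c["d"])[0].reshape(-1,2)
E
python3 - <<'E'
from h import *
s=cv2.imread("pics/scene0.png");t=cv2.imread("pics/top0.png")
def crop(im,x,y,w,h,k): return cv2.resize(im[y:y+h,x:x+w],(w*k,h*k),interpolation=cv2.INTER_CUBIC)
a=crop(s,240,140,200,130,4);
b=crop(t,180,160,200,75,4)
cv2.imwrite("pics/crop1.png",cv2.resize(np.vstack([a,b]),(780,800*0+600)) if 0 else a)
cv2.imwrite("pics/crop2.png",b)
for n,im,box in(("scene",s,(255,175,60,70)),("top",t,(320,195,60,30))):
    x,y,w,h=box;c=im[y:y+h,x:x+w].astype(int)
    m=((c[:,:,2]>90)&(c[:,:,1]<60)&(c[:,:,0]<60)).astype(np.uint8)
    k,l,st,ce=cv2.connectedComponentsWithStats(m)
    for i in range(1,k):
        if st[i,4]>8: print(n,st[i]+[x,y,0,0,0],ce[i]+[x,y])
E
```

```text
scene [291 190  11  24 216] [296.08333333 201.88425926]
scene [268 209  13  25 236] [274.01271186 221.95762712]
top [359 202   9  10  39] [362.79487179 206.8974359 ]
top [330 207   8   9  38] [333.63157895 211.        ]
top [357 223   8   2  10] [360.1 223.3]
```

View pics/crop1.png

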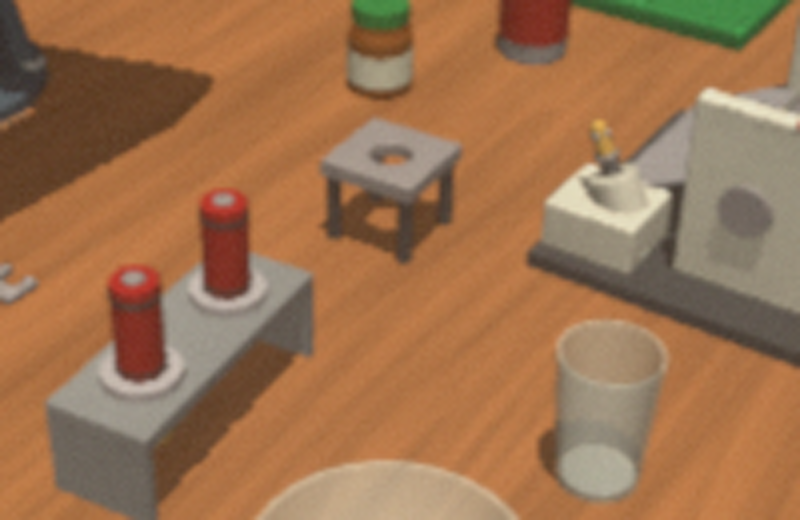

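View pics/crop2.png

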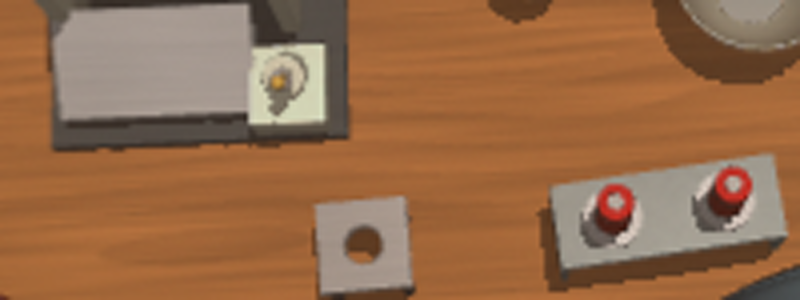

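The crops show the barrel caps at scene (273.7,211) and (296,190.2), top (363.5,206) and (334.2,210.7). The gauge hole is at scene (337.7,178.8), top (270.8,221), and the nipple tip at scene (389.5,171.2), top (249.5,180.2). The plate hides the noses, so the rack needs a look from low down with the wrist camera.

Run:
```python
from h import *
S=cam("scene");T=cam("top");W=cam("wrist")
for n,a,b in(("capR",(273.7,211),(363.5,206)),("capL",(296,190.2),(334.2,210.7)),("gauge",(337.7,178.8),(270.8,221)),("tip",(389.5,171.2),(249.5,180.2))):
    x,e=tri((S,a),(T,b));print(n,x.round(4),np.round(e,4))
# rack top corners (top view crop2) z=.07
for p in((552,187),(772,155),(786,236),(565,268)): print("rack",plane(T,(p[0]/4+180-.4,p[1]/4+160-.4),.07).round(4))
for p in((316,205),(405,197),(412,287),(321,296)): print("gauge",plane(T,(p[0]/4+180-.4,p[1]/4+160-.4),.07).round(4))
# block corners at ~0.06 + base
for p in((247,46),(325,44),(327,124),(249,127)): print("block",plane(T,(p[0]/4+180-.4,p[1]/4+160-.4),.07).round(4))
for p in((348,137),(52,150)): print("base",plane(T,(p[0]/4+180-.4,p[1]/4+160-.4),.015).round(4))
o=robot.get_obs();R=Ro.from_quat(o["tool_rot"]).as_matrix();print(R.round(3))
print("wristcam in tool",(R.T@(W["c"]-o["position"])).round(3),"fwd",(R.T@W["R"].T[:,2]).round(3),"right",(R.T@W["R"].T[:,0]).round(3),W["K"][0,0])
```

```text
capR [ 0.4987 -0.2858  0.1411] [0.0021 0.0021]
capL [ 0.4883 -0.186   0.1438] [0.0026 0.0026]
gauge [0.4787 0.0331 0.0669] [0.0013 0.0013]
tip [0.6192 0.0981 0.109 ] [0.0012 0.0012]
rack [ 0.5201 -0.1345  0.07  ]
rack [ 0.538  -0.3308  0.07  ]
rack [ 0.4645 -0.3368  0.07  ]
rack [ 0.4473 -0.1416  0.07  ]
gauge [0.5158 0.0736 0.07  ]
gauge [ 0.5185 -0.0048  0.07  ]
gauge [ 0.4382 -0.0078  0.07  ]
gauge [0.4348 0.0715 0.07  ]
block [0.6651 0.1318 0.07  ]
block [0.663  0.0617 0.07  ]
block [0.5887 0.0619 0.07  ]
block [0.5899 0.1313 0.07  ]
base [0.5896 0.0496 0.015 ]
base [0.5929 0.3226 0.015 ]
[[-0.     0.377 -0.926]
 [ 0.002 -0.926 -0.377]
 [-1.    -0.002 -0.   ]]
wristcam in tool [-0.152 -0.001 -0.076] fwd [ 0.962 -0.001  0.273] right [0.001 1.    0.001] 303.3032911406931
```

The triangulated heights agree with the text: caps 0.141 and 0.144 against 0.145, gauge 0.067 against 0.070, tip 0.109 against 0.112. The rack corners also put the slots under the caps. I'm moving over the left greaser and turning the jaws to world y.

```bash
python3 -m inch '[[[0,-2.4,-3.1,0.1,1],[0,-2.6,-2.9,0.1,1],[0,-2.8,-2.7,0.1,1],[0,-3.1,-2.4,0.1,1],[0,-3.3,-2.1,0,1],[0,-3.3,-2.1,0,1],[0,-3.3,-2.1,0,1],[0,-3.3,-2.1,0,1]]]' 20
```

```text
time: 0.77
position: [0.4082, -0.3151, 0.228]
tool_rot: [-0.706, 0.017, 0.708, 0.018]
ft_force: [0.8, -0.3, -0.1]
grip_width: 0.087
```

```bash
python3 -m inch '[[[0,-3.4,-2.1,-0.025,0.9],[0,-3.4,-2.1,-0.02,0.9],[0,-3.2,-2.0,0,0.9],[0.5,-2,-1.3,0,0.9],[0,0,0,0,0.9]]]'
python3 - <<'E'
from h import *
o=robot.get_obs();R=Ro.from_quat(o["tool_rot"]).as_matrix()
print(o["position"],R.round(3).tolist(),(R.T@(np.array([.488,-.186,.102])-o["position"])*100).round(2))
E
```

```text
time: 1.18
position: [0.4902, -0.1836, 0.2216]
tool_rot: [-0.706, -0.003, 0.709, 0.0]
ft_force: [-0.0, 0.1, -0.2]
grip_width: 0.0788
[ 0.49018498 -0.18363866  0.22157311] [[-0.004, 0.004, -1.0], [0.005, -1.0, -0.004], [-1.0, -0.005, 0.004]] [11.96  0.29  0.17]
```

Run:
```python
from h import *
W=cam("wrist");im=camera("wrist");cv2.imwrite("pics/w1.png",im[:,:,::-1])
c=im.astype(int);m=((c[:,:,0]>90)&(c[:,:,1]<60)&(c[:,:,2]<60)).astype(np.uint8)
k,l,st,ce=cv2.connectedComponentsWithStats(m)
for i in range(1,k):
    if st[i,4]>100: print(st[i],ce[i],plane(W,ce[i],.12).round(3))
print(proj(W,[[.488,-.186,.145],[.497,-.286,.145]]))
```

```text
[406 168  36  34 590] [419.75762712 180.66440678] [ 0.508 -0.267  0.12 ]
[ 301  177   37   51 1090] [319.25137615 200.60458716] [ 0.49  -0.182  0.12 ]
[424 179  41  38 778] [441.99742931 196.42930591] [ 0.494 -0.288  0.12 ]
[[324.53703623 211.87444126]
 [452.08094167 201.57378523]]
```

View pics/w1.png

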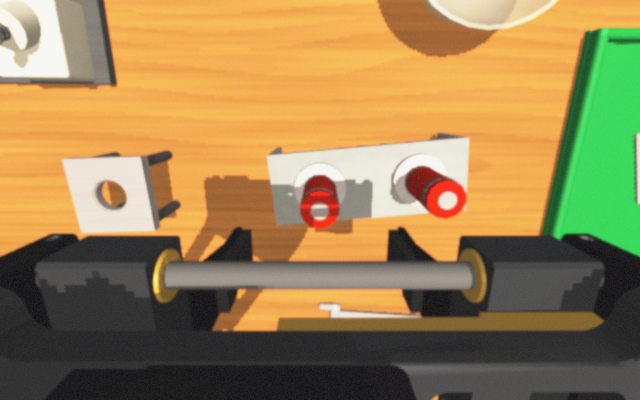

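The cap button is at (319,210), midway between the fingertips (230 and 408), and the gauge hole is at (111,194). The wrist view puts the cap within 2-4 mm of the first estimate, so I go straight down and grip.

```bash
python3 -m inch '[[[3.5,0,0,0,0.9],[3.5,0,0,0,0.9],[3.2,0,0,0,0.9],[2,0,0.1,0,0.8],[0.5,0,0,0,0.3],[0,0,0,0,0],[0,0,0,0,0],[0,0,0,0,0]]]' 25; python3 -m inch '[[[-0.5,0,0,0,0],[-3,0,0,0,0],[-3.5,0,0,0,0],[-3,0,0,0,0],[0,0,0,0,0]]]'
python3 - <<'E'
from h import *
im=camera("scene");cv2.imwrite("pics/s1.png",cv2.resize(im[110:250,220:420,::-1],None,fx=4,fy=4,interpolation=cv2.INTER_CUBIC))
o=robot.get_obs();print(o["position"],o["tool_rot"],o["grip_width"])
E
```

```text
time: 1.9
position: [0.4895, -0.1941, 0.0938]
tool_rot: [0.708, -0.002, -0.706, 0.002]
ft_force: [0.6, -0.1, -0.5]
grip_width: 0.0531
time: 2.32
position: [0.4899, -0.1948, 0.2029]
tool_rot: [0.709, -0.003, -0.705, 0.002]
ft_force: [0.8, -0.1, -0.0]
grip_width: 0.0194
[ 0.48910648 -0.19433432  0.20121441] [ 0.70851669 -0.00250586 -0.70568767  0.00165237] 0.015612591345370122
```

View pics/s1.png

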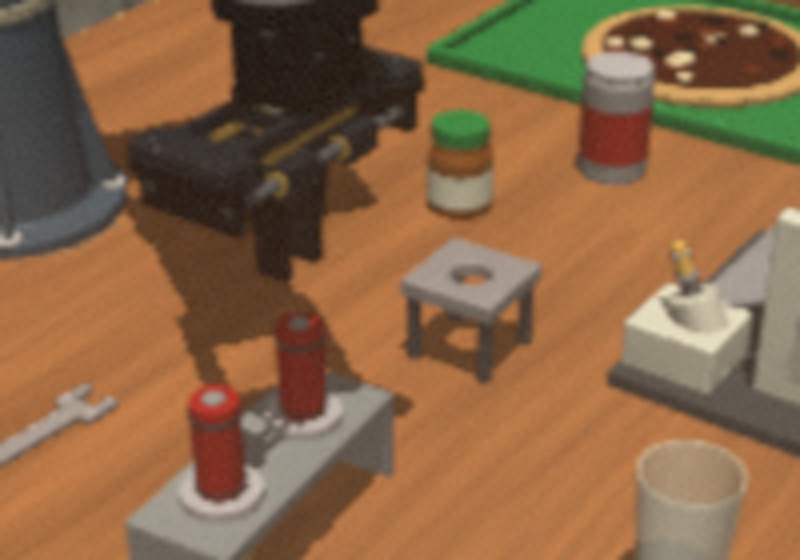

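The fingers close slowly, so the lift came too early and nothing was gripped. Both greasers still hang upright. I'm re-centring and checking for the y drift.

```bash
python3 -m inch '[[[0,-1.1,0,0,0.75],[0,0,0,0,0.75],[0,0,0,0,0.75],[0,0,0,0,0.75],[0,0,0,0,0.75],[0,0,0,0,0.75]]]' 25;  python3 - <<'E'
from h import *
W=cam("wrist");im=camera("wrist");cv2.imwrite("pics/w2.png",im[:,:,::-1])
o=robot.get_obs();R=Ro.from_quat(o["tool_rot"]).as_matrix()
print(o["position"],R.round(3).tolist(),o["grip_width"])
c=im.astype(int);m=((c[:,:,0]>90)&(c[:,:,1]<60)&(c[:,:,2]<60)).astype(np.uint8)
k,l,st,ce=cv2.connectedComponentsWithStats(m)
for i in range(1,k):
    if st[i,4]>100: print(st[i],ce[i],plane(W,ce[i],.12).round(3))
E
```

```text
time: 2.87
position: [0.4872, -0.1806, 0.2005]
tool_rot: [0.708, -0.002, -0.706, 0.002]
ft_force: [0.1, 0.3, -0.5]
grip_width: 0.0478
[ 0.4871509  -0.1805801   0.20043914] [[0.001, -0.0, -1.0], [-0.005, -1.0, 0.0], [-1.0, 0.005, -0.001]] 0.051671441013386506
[414 169  41  38 769] [429.73342003 183.54876463] [ 0.508 -0.267  0.12 ]
[ 308  179   41   56 1389] [327.70410367 205.49388049] [ 0.49  -0.186  0.12 ]
[436 181  45  41 975] [456.04307692 200.22461538] [ 0.494 -0.289  0.12 ]
```

```bash
python3 -m inch '[[[2,0.3,-0.2,0,0.75],[3.3,0,0,0,0.75],[2.8,0,0,0,0.75],[1.4,0,0,0,0.75],[0.3,0,0,0,0.6]]]' 30; python3 -m inch '[[[0,0,0,0,0],[0,0,0,0,0],[0,0,0,0,0],[0,0,0,0,0],[0,0,0,0,0]]]'
```

```text
time: 3.33
position: [0.4922, -0.1865, 0.0996]
tool_rot: [0.71, -0.003, -0.705, 0.003]
ft_force: [-0.3, -0.3, -0.6]
grip_width: 0.0632
time: 3.75
position: [0.4928, -0.1871, 0.1003]
tool_rot: [0.71, -0.003, -0.705, 0.002]
ft_force: [0.2, 0.4, 0.5]
grip_width: 0.0332
```

```bash
python3 -m inch '[[[0,0,0,0,0],[0,0,0,0,0],[-0.8,0,0,0,0],[-2,0,0,0,0],[-3,0,0,0,0],[-3,0,0,0,0],[-1,0,0,0,0],[0,0,0,0,0]]]'
python3 - <<'E'
from h import *
im=camera("scene");cv2.imwrite("pics/s2raw.png",im[:,:,::-1]);cv2.imwrite("pics/s2.png",cv2.resize(im[110:250,220:420,::-1],None,fx=4,fy=4,interpolation=cv2.INTER_CUBIC))
o=robot.get_obs();print(o["position"],o["tool_rot"],o["grip_width"],o["ft_force"],o["time"])
E
```

```text
time: 4.42
position: [0.4903, -0.1849, 0.2042]
tool_rot: [0.708, -0.002, -0.706, 0.002]
ft_force: [-0.3, 0.5, -2.2]
grip_width: 0.0313
[ 0.490284   -0.18486609  0.20358826] [ 0.70834685 -0.00241395 -0.70585857  0.00160835] 0.031636574152687474 [ 0.64160806  0.26345924 -2.04144326] 4.4667
```

View pics/s2.png

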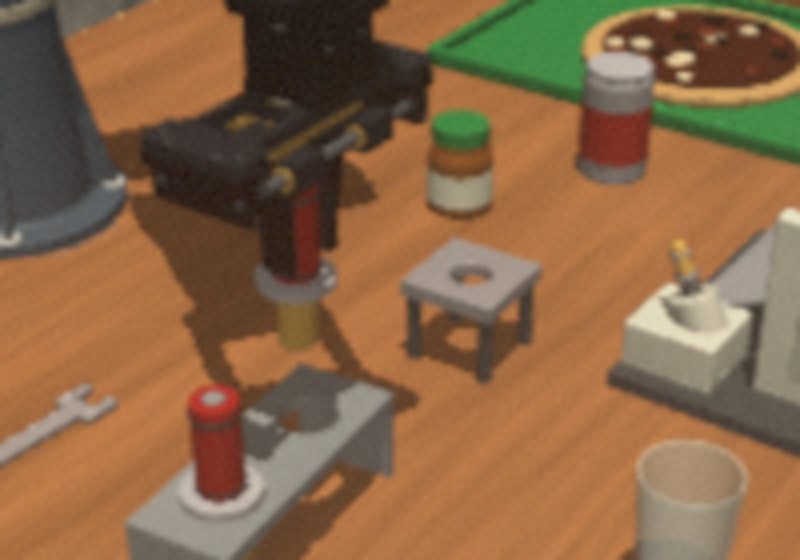

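The gripped greaser's nose spans 278-322 (44 px) against a collar of 254-337 (83 px). That ratio of 0.53 matches 27/52 (0.52) and not 38/52 (0.73), so this is the fitting one. Next I'll refine the nose and gauge hole positions.

```bash
cat >> h.py <<'E'
def hole(im,c,guess,z,r=40):
    u=proj(c,[guess])[0];x,y=(int(v) for v in u)
    x0,y0=max(0,x-r),max(0,y-r);g=cv2.cvtColor(im[y0:y+r,x0:x+r],cv2.COLOR_RGB2LAB)
    out=[]
    sat=(np.hypot(g[:,:,1].astype(float)-128,g[:,:,2].astype(float)-128)>14).astype(np.uint8)|(g[:,:,0]<70).astype(np.uint8)
    k,l,st,ce=cv2.connectedComponentsWithStats(sat)
    for i in range(1,k):
        a=st[i]
        if a[0]>0 and a[1]>0 and a[0]+a[2]<sat.shape[1] and a[1]+a[3]<sat.shape[0] and a[4]>60:
            p=(a[0]+a[2]/2-.5+x0,a[1]+a[3]/2-.5+y0);out.append((a[2:5],p,plane(c,p,z).round(4)))
    return u,out
E
python3 - <<'E'
from h import *
S=cam("scene");s2=cv2.imread("pics/s2raw.png")[:,:,::-1].copy()
W=cam("wrist");o=robot.get_obs();im=camera("wrist");cv2.imwrite("pics/w3.png",im[:,:,::-1])
print(o["position"])
print("nose",plane(S,(295,195.5),.128))
G=[.478,.033,.07]
print(hole(im,W,G,.07)); print(hole(s2,S,G,.07,25))
E
```

```text
[ 0.490284   -0.18486609  0.20358826]
nose [ 0.48777395 -0.18639438  0.128     ]
(array([ 98.36498333, 204.51622846]), [(array([ 27,  28, 570], dtype=int32), (np.float64(98.0), np.float64(200.5)), array([0.4821, 0.0325, 0.07  ]))])
(array([337.08150407, 177.98442848]), [])
```

```bash
python3 -m inch '[[[0,-3.9,0.2,0,0],[0,-3.9,0.2,0,0],[0,-3.9,0.2,0,0],[0,-3.9,0.2,0,0],[0,-3.5,0,0,0],[0,-2.2,0,0,0],[0,0,0,0,0],[0,0,0,0,0]]]'
python3 - <<'E'
from h import *
o=robot.get_obs();print(o["position"],o["tool_rot"])
W=cam("wrist");S=cam("scene");im=camera("wrist");cv2.imwrite("pics/w4.png",im[:,:,::-1])
s=camera("scene");cv2.imwrite("pics/s3.png",s[:,:,::-1])
a=cv2.resize(im[150:350,230:430,::-1],(480,480),interpolation=cv2.INTER_CUBIC);b=cv2.resize(s[110:210,280:380,::-1],(480,480),interpolation=cv2.INTER_CUBIC)
cv2.imwrite("pics/m4.png",cv2.resize(np.hstack([a,b]),(800,400)))
p=o["position"]
print("axis proj",proj(W,[[p[0]-.0025,p[1]-.0015,p[2]-.075],[.4787,.0331,.07],[.482,.0325,.07]]))
E
```

```text
time: 5.18
position: [0.4756, 0.0352, 0.191]
tool_rot: [-0.701, 0.004, 0.713, 0.002]
ft_force: [-0.1, -0.7, -2.7]
grip_width: 0.0314
[0.47556759 0.03519354 0.19099036] [-0.70116519  0.00363294  0.71298652  0.00209741]
axis proj [[322.84410059 211.74267009]
 [322.82774975 189.34507804]
 [323.45659163 185.90001826]]
```

View pics/m4.png

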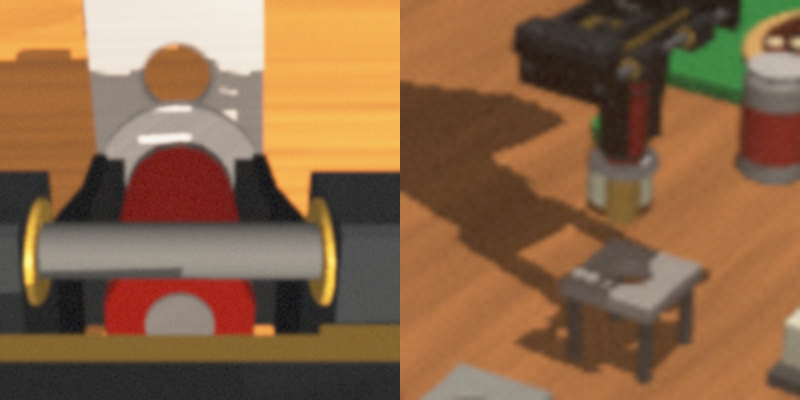

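The left half shows the hole at wrist (318.7,186) with its far rim at row 171.5. The collar is centred on column 320.7 with its far edge at row 201.5. The right half shows the mouth of the nose at scene (335.5,163.3). I'll use these to work out the offset.

Run:
```python
from h import *
W=cam("wrist");S=cam("scene")
print("hole far rim",plane(W,(318.7,171.5),.07), "ctr",plane(W,(318.7,186),.07))
for z in(.161,.168): print("collar far edge",z,plane(W,(320.7,201.5),z))
print("nose scene",plane(S,(335.5,163.3),.116))
print("gauge scene s0",plane(S,(337.7,178.8),.07))
R=Ro.from_quat(robot.get_obs()["tool_rot"]).as_matrix();print(R.round(3))
```

```text
hole far rim [0.49585067 0.0355573  0.07      ] ctr [0.48217047 0.03571902 0.07      ]
collar far edge 0.161 [0.49612506 0.0342533  0.161     ]
collar far edge 0.168 [0.49835879 0.03427151 0.168     ]
nose scene [0.46789122 0.03811191 0.116     ]
gauge scene s0 [0.48221506 0.02996856 0.07      ]
[[-0.016 -0.01  -1.   ]
 [-0.002 -1.     0.011]
 [-1.     0.002  0.016]]
```

```bash
python3 -m inch '[[[0,-0.1,-0.75,0,0],[0,0,0,0,0],[1.5,0,0,0,0],[1.5,0,0,0,0],[0,0,0,0,0]]]'
python3 - <<'E'
from h import *
o=robot.get_obs();print(o["position"],Ro.from_quat(o["tool_rot"]).as_matrix().round(3).tolist(),o["ft_force"])
W=cam("wrist");im=camera("wrist");cv2.imwrite("pics/w5.png",cv2.resize(im[150:350,230:430,::-1],(480,480),interpolation=cv2.INTER_CUBIC))
E
```

```text
time: 5.7
position: [0.4871, 0.0291, 0.1604]
tool_rot: [-0.703, 0.008, 0.711, 0.005]
ft_force: [0.1, -0.9, -2.1]
grip_width: 0.0313
[0.48710298 0.02911919 0.16039496] [[-0.012, -0.019, -1.0], [-0.004, -1.0, 0.019], [-1.0, 0.004, 0.012]] [ 0.1103471  -0.93971386 -2.13119014]
```

```bash
python3 -m inch '[[[0,-0.7,0.4,0,0],[0,0,0,0,0],[0,0,0,0,0]]]'
python3 - <<'E'
from h import *
o=robot.get_obs();print(o["position"],Ro.from_quat(o["tool_rot"]).as_matrix().round(3).tolist(),o["ft_force"])
W=cam("wrist");im=camera("wrist");s=camera("scene")
a=cv2.resize(im[150:350,230:430,::-1],(400,400),interpolation=cv2.INTER_CUBIC);b=cv2.resize(s[110:210,280:380,::-1],(400,400),interpolation=cv2.INTER_CUBIC)
cv2.imwrite("pics/m5.png",np.hstack([a,b]))
E
```

```text
time: 6.0
position: [0.4852, 0.0349, 0.1627]
tool_rot: [-0.704, 0.009, 0.71, 0.006]
ft_force: [0.1, 0.1, -2.6]
grip_width: 0.0312
[0.48524364 0.03493057 0.16269701] [[-0.008, -0.022, -1.0], [-0.005, -1.0, 0.022], [-1.0, 0.005, 0.008]] [ 0.14632147  0.14906187 -2.64062031]
```

View pics/m5.png

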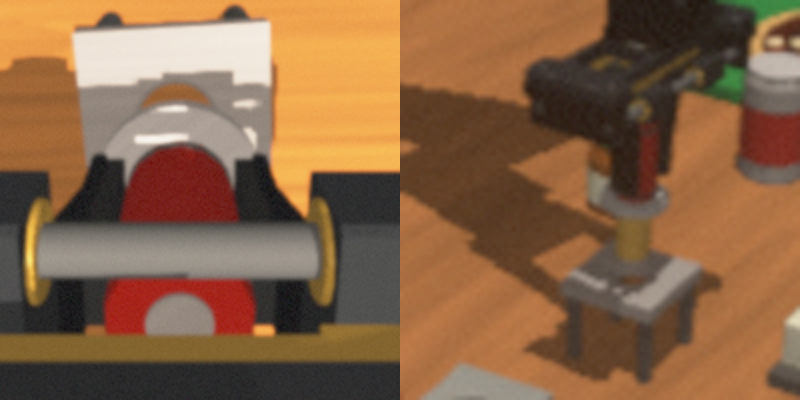

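The hole's far rim is at wrist (318,191) and the collar's far edge at (320.7,201.5). The mouth in the scene view is at about (338,174).

Run:
```python
from h import *
W=cam("wrist");S=cam("scene")
print("hole far rim",plane(W,(318,191),.07))
print("collar",plane(W,(320.7,201.5),.1397))
print("nose scene",plane(S,(338,174),.0877), plane(S,(337.7,178.8),.07))
```

```text
hole far rim [0.49530788 0.03694544 0.07      ]
collar [0.50770811 0.03500625 0.1397    ]
nose scene [0.4832692  0.02933487 0.0877    ] [0.48221506 0.02996856 0.07      ]
```

```bash
python3 -m inch '[[[0,-0.15,0.25,0,0],[0,0,0,0,0]]]';python3 -m inch '[[[0.8,0,0,0,0],[0,0,0,0,0]]]'; python3 -m inch '[[[0,0,0,0,0]]]'
```

```text
time: 6.27
position: [0.4827, 0.0368, 0.1635]
tool_rot: [-0.705, 0.009, 0.709, 0.006]
ft_force: [0.6, 0.6, -2.3]
grip_width: 0.0317
time: 6.43
position: [0.4828, 0.0369, 0.1556]
tool_rot: [-0.705, 0.009, 0.709, 0.006]
ft_force: [-0.7, 0.7, -4.0]
grip_width: 0.0315
time: 6.52
position: [0.4829, 0.0369, 0.1553]
tool_rot: [-0.705, 0.009, 0.709, 0.006]
ft_force: [0.5, 0.0, -3.5]
grip_width: 0.0317
```

```bash
python3 -m inch '[[[0.8,0,0,0,0],[0,0,0,0,0]]]';python3 -m inch '[[[0.7,0,0,0,0],[0,0,0,0,0]]]'; python3 -m inch '[[[0.6,0,0,0,0],[0,0,0,0,0]]]'
```

```text
time: 6.68
position: [0.4827, 0.0369, 0.1465]
tool_rot: [-0.705, 0.009, 0.709, 0.006]
ft_force: [-0.1, -1.0, -3.1]
grip_width: 0.0314
time: 6.85
position: [0.4826, 0.0369, 0.1385]
tool_rot: [-0.705, 0.009, 0.709, 0.006]
ft_force: [-0.9, -0.4, -2.5]
grip_width: 0.0313
time: 7.02
position: [0.4825, 0.0368, 0.1314]
tool_rot: [-0.705, 0.009, 0.709, 0.006]
ft_force: [0.7, -0.4, -3.0]
grip_width: 0.0316
```

No contact with the nose about 14 mm in, so I carry on down.

```bash
python3 -m inch '[[[0.9,0,0,0,0],[0.9,0,0,0,0],[0,0,0,0,0]]]';python3 -m inch '[[[0.8,0,0,0,0],[0,0,0,0,0]]]'; python3 -m inch '[[[0.3,0,0,0,0],[0,0,0,0,0]]]'
```

```text
time: 7.27
position: [0.4829, 0.0366, 0.1118]
tool_rot: [-0.705, 0.009, 0.709, 0.006]
ft_force: [-0.2, 0.5, -2.7]
grip_width: 0.0311
time: 7.43
position: [0.4825, 0.0366, 0.1024]
tool_rot: [-0.705, 0.009, 0.709, 0.006]
ft_force: [-0.2, 0.1, -2.8]
grip_width: 0.0313
time: 7.6
position: [0.4829, 0.0364, 0.1002]
tool_rot: [-0.705, 0.009, 0.709, 0.006]
ft_force: [0.9, 0.2, -1.5]
grip_width: 0.0319
```

The collar is on the plate, with the mouth about 45 mm below the top. The commands can't tilt the tool, so I'll tilt the greaser in the grip instead. I raise it until about 6 mm of nose is in the hole, grip lightly, and draw the gripper 36 mm towards the robot so the rim swings the nose about the jaw axis.

```bash
python3 -m inch '[[[0,0,0,0,0],[0,0,0,0,0],[-1,0,0,0,0],[-1.2,0,0,0,0],[-1.2,0,0,0,0],[-0.5,0,0,0,0],[0,0,0,0,0]]]';python3 -m inch '[[[0,0,0,0,0],[0,0,0,0,0],[0,0,0,0,0]]]' 12
```

```text
time: 8.18
position: [0.4827, 0.0366, 0.1395]
tool_rot: [-0.704, 0.009, 0.71, 0.006]
ft_force: [1.1, 0.2, -3.2]
grip_width: 0.0315
time: 8.43
position: [0.4822, 0.0367, 0.1388]
tool_rot: [-0.704, 0.009, 0.71, 0.006]
ft_force: [0.0, -0.4, -3.0]
grip_width: 0.0313
```

```bash
python3 -m inch '[[[0,0,0.5,0,0],[0,0,0.5,0,0],[0,0,0.5,0,0]]]';python3 -m inch '[[[0,0,0.6,0,0],[0,0,0.6,0,0]]]'
```

```text
time: 8.68
position: [0.4718, 0.0366, 0.1388]
tool_rot: [0.708, -0.01, -0.706, -0.006]
ft_force: [4.3, 0.8, -1.7]
grip_width: 0.0318
time: 8.85
position: [0.4613, 0.0368, 0.1391]
tool_rot: [0.71, -0.01, -0.704, -0.006]
ft_force: [3.8, -0.3, -3.7]
grip_width: 0.0315
```

```bash
python3 -m inch '[[[0,0,0.6,0,0],[0,0,0.6,0,0],[0,0,0.3,0,0],[0,0,0,0,0]]]'
python3 - <<'E'
from h import *
o=robot.get_obs();print(o["position"],Ro.from_quat(o["tool_rot"]).as_matrix().round(3).tolist(),o["ft_force"])
W=cam("wrist");im=camera("wrist");s=camera("scene");cv2.imwrite("pics/s6.png",s[:,:,::-1])
a=cv2.resize(im[150:350,230:430,::-1],(400,400),interpolation=cv2.INTER_CUBIC);b=cv2.resize(s[110:210,280:380,::-1],(400,400),interpolation=cv2.INTER_CUBIC)
cv2.imwrite("pics/m6.png",np.hstack([a,b]))
E
```

```text
time: 9.18
position: [0.4424, 0.037, 0.1386]
tool_rot: [0.709, -0.01, -0.705, -0.006]
ft_force: [1.5, -0.1, -4.6]
grip_width: 0.0317
[0.44236572 0.03699615 0.13861131] [[0.007, -0.022, -1.0], [-0.006, -1.0, 0.022], [-1.0, 0.006, -0.007]] [ 1.48826278 -0.12869629 -4.59212024]
```

View pics/m6.png

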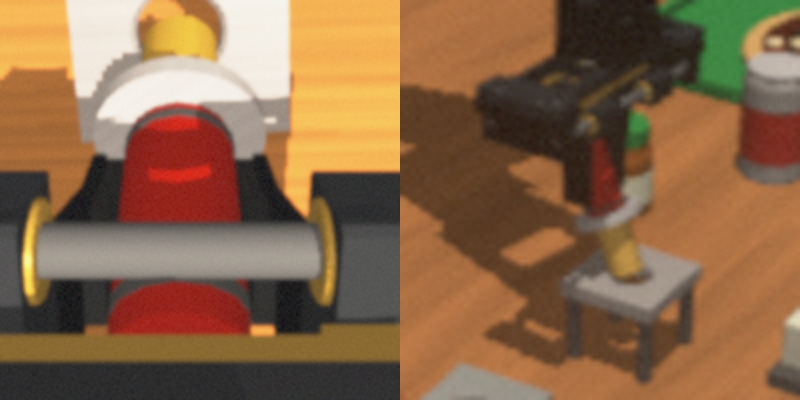

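The greaser now leans towards the robot with its nose in the hole. In the wrist view the collar's far edge is at about row 178, column 319.5. I'll work out the tilt from that and from the rim contact, then get the moves to the nipple.

```bash
python3 - <<'E'
from h import *
from scipy.optimize import brentq
W=cam("wrist");S=cam("scene");o=robot.get_obs();p=o["position"]
P=p+np.array([-.003,-.001,.008])
def pt(th,z,r): # point at height z on greaser, r toward +x side
    a=z-.083; ax=np.array([-np.sin(th),0,np.cos(th)]);ex=np.array([np.cos(th),0,np.sin(th)])
    return P+a*ax+r*ex
for th in (.35,.4,.45,.5):
    print(th,proj(W,[pt(th,.052,.026),pt(th,.052,0),pt(th,.120,0),pt(th,.045,0.0135)]).round(1).tolist(),"scene collar,mouth",proj(S,[pt(th,.0485,0),pt(th,0,0),pt(th,.12,0)]).round(1).tolist())
E
python3 - <<'E'
import cv2
s=cv2.imread("pics/s6.png")[110:210,310:350]
l=cv2.cvtColor(s,cv2.COLOR_BGR2HSV)
import numpy as np
m=((l[:,:,0]>18)&(l[:,:,0]<32)&(l[:,:,1]>110)).astype(np.uint8)
for y in range(45,75): 
    x=np.flatnonzero(m[y]); 
    if len(x): print(110+y,310+x.min(),310+x.max(),len(x),end=" | ")
E
```

```text
0.35 [[322.1, 191.4], [322.7, 226.5], [326.2, 331.6], [322.2, 201.9]] scene collar,mouth [[330.6, 162.6], [334.9, 177.0], [324.0, 140.6]]
0.4 [[322.1, 190.5], [322.7, 224.6], [326.2, 333.8], [322.2, 200.1]] scene collar,mouth [[331.1, 162.6], [336.0, 177.0], [323.6, 140.7]]
0.45 [[322.1, 189.8], [322.7, 222.8], [326.2, 335.9], [322.2, 198.4]] scene collar,mouth [[331.5, 162.5], [337.0, 176.8], [323.1, 140.8]]
0.5 [[322.2, 189.2], [322.7, 221.0], [326.2, 337.6], [322.1, 196.8]] scene collar,mouth [[331.9, 162.4], [338.0, 176.7], [322.7, 140.9]]
167 335 335 1 | 168 330 334 4 | 169 332 336 3 | 170 333 333 1 | 171 332 335 3 | 172 333 337 5 | 173 331 338 5 | 174 335 338 4 | 175 333 338 5 | 176 334 338 3 | 177 333 338 4 |
```

The wrist and scene readings give about 0.40 rad (0.42 wanted). I'll tighten the grip, draw the nose out along its axis, go to just short of the nipple, and measure the axis from two views there.

```bash
python3 -m inch '[[[0,0,0,0,0],[0,0,0,0,0],[-1.5,0,0.6,0,0],[-2,0,0.8,0,0],[-2.4,0,0,0,0],[0,-0.2,-1,0,0]]]' 45; python3 -m inch '[[[-0.5,-1.7,-3.2,0,0],[0,-1.6,-3.2,0,0],[0,-1.4,-3,0,0],[0,-1,-2.2,0,0],[0,0,0,0,0]]]';python3 -m inch '[[[0,0,0,0,0]]]'
```

```text
time: 9.78
position: [0.4315, 0.0402, 0.1968]
tool_rot: [-0.703, 0.009, 0.711, 0.007]
ft_force: [0.4, 0.0, -3.2]
grip_width: 0.0314
time: 10.2
position: [0.5492, 0.0981, 0.1959]
tool_rot: [-0.698, 0.009, 0.716, 0.008]
ft_force: [1.1, -0.7, -3.7]
grip_width: 0.0313
time: 10.28
position: [0.5489, 0.0987, 0.1941]
tool_rot: [-0.697, 0.009, 0.717, 0.007]
ft_force: [-0.3, 0.6, -4.0]
grip_width: 0.0313
```

Run:
```python
from h import *
o=robot.get_obs();p=o["position"];print(p,Ro.from_quat(o["tool_rot"]).as_matrix().round(3).tolist())
W=cam("wrist");S=cam("scene");im=camera("wrist");s=camera("scene");t=camera("top")
cv2.imwrite("pics/w7.png",im[:,:,::-1]);cv2.imwrite("pics/s7.png",s[:,:,::-1]);cv2.imwrite("pics/t7.png",t[:,:,::-1])
a=cv2.resize(im[80:280,240:400,::-1],(480,600),interpolation=cv2.INTER_CUBIC);b=cv2.resize(s[110:230,345:409,::-1],(320,600),interpolation=cv2.INTER_CUBIC)
cv2.imwrite("pics/m7.png",np.hstack([a,b]))
print(proj(W,[[.6192,.0981,.112],[.585,.098,.126]]),proj(S,[[.6192,.0981,.112],[.585,.098,.126]]))
```

```text
[0.54885165 0.09874471 0.19409623] [[-0.028, -0.023, -0.999], [-0.002, -1.0, 0.023], [-1.0, 0.003, 0.028]]
[[319.52997933 114.61403849]
 [320.82613334 164.0324883 ]] [[389.22085031 170.41057526]
 [379.31221556 163.12721113]]
```

View pics/m7.png

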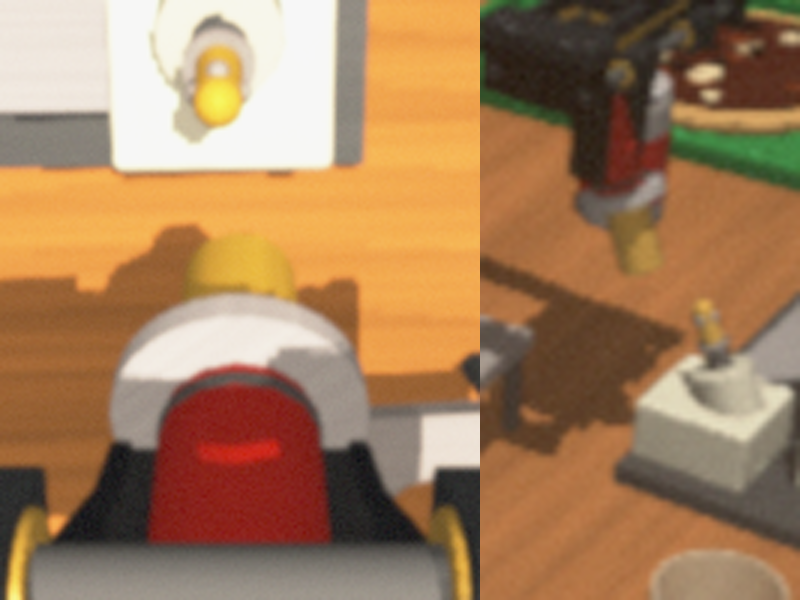

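The wrist half shows the nipple ball at (312.7,113.3), the mouth's far rim at (320.2,158) and the collar's far edge at (319.7,177.7). The scene half shows the mouth at about (377.2,162.4), the collar's underside at about (375.4,151.6) and the tip at (389.8,170.4). The nose and nipple look nearly parallel.

Run:
```python
from h import *
from scipy.optimize import least_squares
W=cam("wrist");S=cam("scene");o=robot.get_obs();p=o["position"]
def pts(v,z,r):
    x,y,h,th=v;ax=np.array([-np.sin(th),0,np.cos(th)]);ex=np.array([np.cos(th),0,np.sin(th)])
    return np.array([x,y,h])+z*ax+r*ex
def f(v):
    r=[]
    r+=list(proj(W,[pts(v,0,.0135)])[0]-[320.2,158])
    r+=list(min(proj(W,[pts(v,.045,.026),pts(v,.052,.026)]),key=lambda q:q[1])-[319.7,177.7])
    r+=list(proj(S,[pts(v,0,0)])[0]-[377.2,162.4]); r+=list(proj(S,[pts(v,.045,0)])[0]-[375.4,151.6])
    return np.array(r)
s=least_squares(f,[.585,.098,.126,.41],x_scale=[.01,.01,.01,.1]);print(s.x.round(4),f(s.x).round(1))
P=pts(s.x,.083,0);print("P-TCP",(P-p).round(4))
for th in(.3,.36,.42,.48): 
    s2=least_squares(lambda v:f([*v,th]),[.585,.098,.126]);print(th,s2.x.round(4),s2.cost.round(1),(pts([*s2.x,th],.083,0)-p).round(4))
# nipple: wrist ball centre 5mm below tip along axis
x,e=tri((S,(389.8,171.2)),(W,(312.7,111.8)));print("tip S+W",x,e)
T=cam("top");x,e=tri((S,(389.8,171)),(W,(312.7,112)),(T,(249.5,180.2)));print("tip 3",x,np.round(e,4))
```

```text
[0.5756 0.098  0.1217 0.3408] [-0.6 -0.4  0.3 -0.3 -0.8  1.1 -2.4 -2. ]
P-TCP [0.0003 0.     0.0053]
0.3 [0.5743 0.098  0.1222] 8.4 [0.0023 0.     0.0068]
0.36 [0.5762 0.098  0.1215] 6.7 [-0.0006  0.      0.0045]
0.42 [0.578  0.098  0.1204] 14.0 [-0.0034  0.      0.0015]
0.48 [0.5797 0.0981 0.119 ] 29.4 [-0.0061  0.0001 -0.002 ]
tip S+W [0.61967612 0.1022696  0.10746839] [np.float64(0.00015648850001239562), np.float64(0.0001564885000120583)]
tip 3 [0.61942321 0.10028386 0.10829937] [0.0011 0.0021 0.0029]
```

Tilt is about 0.35 rad, so 0.07 off and inside the 0.14 limit, and the nipple should square it further. I'm placing the mouth about 20 mm out from the tip along its axis.

```bash
python3 -m inch '[[[-0.4,-0.25,-0.9,0,0],[-0.4,-0.25,-0.9,0,0],[0,0,-0.9,0,0],[0,0,-0.8,0,0],[0,0,0,0,0],[0,0,0,0,0]]]'
python3 - <<'E'
from h import *
o=robot.get_obs();p=o["position"];R=Ro.from_quat(o["tool_rot"]).as_matrix();print(p,R.round(3).tolist(),o["ft_force"])
W=cam("wrist");im=camera("wrist");cv2.imwrite("pics/w8.png",im[:,:,::-1])
print("mouth est",p+[.0267,-.0007,-.0724])
h=cv2.cvtColor(im,cv2.COLOR_RGB2HSV)
m=((h[:,:,0]>17)&(h[:,:,0]<33)&(h[:,:,1]>120)&(h[:,:,2]>90)).astype(np.uint8)
for y in range(95,180,3):
    x=np.flatnonzero(m[y,295:345])+295
    if len(x): print(y,x.min(),x.max(),len(x),end=' | ')
E
```

```text
time: 10.93
position: [0.5837, 0.1009, 0.2023]
tool_rot: [-0.696, 0.011, 0.718, 0.008]
ft_force: [0.1, 1.0, -2.9]
grip_width: 0.0313
[0.58366951 0.10087859 0.20229156] [[-0.031, -0.027, -0.999], [-0.003, -1.0, 0.027], [-1.0, 0.003, 0.031]] [ 0.13061878  0.96215413 -2.92712331]
mouth est [0.61036951 0.10017859 0.12989156]
140 312 321 10 | 143 310 322 13 | 146 310 323 7 | 149 310 323 8 | 152 310 322 13 | 155 310 323 14 | 158 310 324 15 | 161 308 328 21 | 164 306 333 28 | 167 304 335 32 | 170 302 336 35 | 173 302 337 36 | 176 302 338 37 | 179 302 338 6 |
```

```bash
python3 -m inch '[[[0,-0.25,0,0,0],[0.54,0,-0.26,0,0],[0.54,0,-0.26,0,0],[0,0,0,0,0]]]'; python3 -m inch '[[[0.54,0,-0.26,0,0],[0,0,0,0,0]]]';python3 - <<'E'
from h import *
o=robot.get_obs();p=o["position"];R=Ro.from_quat(o["tool_rot"]).as_matrix();print(p,R[:,0].round(3),o["ft_force"])
im=camera("wrist");s=camera("scene")
cv2.imwrite("pics/w9.png",im[:,:,::-1]);cv2.imwrite("pics/s9.png",s[:,:,::-1])
m=p+[.0267,-.0007,-.0724];n=np.array([-.408,0,.913]);d=m-np.array([.6195,.1025,.110]);print("mouth along axis",d@n,"off",(d-(d@n)*n).round(4))
E
```

```text
time: 11.32
position: [0.588, 0.1034, 0.1904]
tool_rot: [-0.696, 0.011, 0.718, 0.008]
ft_force: [0.1, 0.5, -2.7]
grip_width: 0.0311
time: 11.48
position: [0.59, 0.1033, 0.1836]
tool_rot: [-0.695, 0.011, 0.719, 0.008]
ft_force: [0.4, -0.4, -3.7]
grip_width: 0.0312
[0.5900222  0.10333902 0.18362483] [-0.034 -0.003 -0.999] [ 0.38506655 -0.39238233 -3.72832551]
mouth along axis 0.0022516153246730348 off [-0.0019  0.0001 -0.0008]
```

```bash
python3 -m inch '[[[0.5,0,-0.33,0,0],[0,0,0,0,0]]]'; python3 -m inch '[[[0.45,0,-0.25,0,0],[0,0,0,0,0]]]';python3 -m inch '[[[0.45,0,-0.22,0,0],[0,0,0,0,0]]]'
```

```text
time: 11.75
position: [0.593, 0.1034, 0.1792]
tool_rot: [-0.695, 0.01, 0.719, 0.008]
ft_force: [-0.5, -0.2, -3.3]
grip_width: 0.0313
time: 11.92
position: [0.5933, 0.1034, 0.1741]
tool_rot: [-0.693, 0.01, 0.721, 0.008]
ft_force: [-0.8, -0.1, -3.1]
grip_width: 0.0315
time: 12.08
position: [0.5939, 0.1032, 0.1688]
tool_rot: [-0.692, 0.011, 0.722, 0.008]
ft_force: [-0.1, 0.1, -3.3]
grip_width: 0.0313
```

```bash
python3 -m inch '[[[0,0,-0.25,0,0],[0,0,0,0,0]]]'; python3 -m inch '[[[0.25,0,-0.2,0,0],[0,0,0,0,0]]]'
python3 - <<'E'
from h import *
o=robot.get_obs();p=o["position"];R=Ro.from_quat(o["tool_rot"]).as_matrix();print(p,R[:,0].round(3),o["ft_force"])
im=camera("wrist");s=camera("scene")
a=cv2.resize(im[80:280,240:400,::-1],(480,600),interpolation=cv2.INTER_CUBIC);b=cv2.resize(s[110:230,345:409,::-1],(320,600),interpolation=cv2.INTER_CUBIC)
cv2.imwrite("pics/m9.png",np.hstack([a,b]))
E
```

```text
time: 12.25
position: [0.5948, 0.1031, 0.1681]
tool_rot: [-0.69, 0.011, 0.724, 0.008]
ft_force: [-2.7, -0.5, -1.5]
grip_width: 0.0316
time: 12.42
position: [0.5957, 0.1032, 0.1667]
tool_rot: [-0.689, 0.011, 0.725, 0.008]
ft_force: [-4.2, 0.5, -1.2]
grip_width: 0.0307
[0.59568201 0.10319575 0.16672131] [-0.05  -0.003 -0.999] [-4.15221159  0.51346496 -1.19078315]
```

View pics/m9.png

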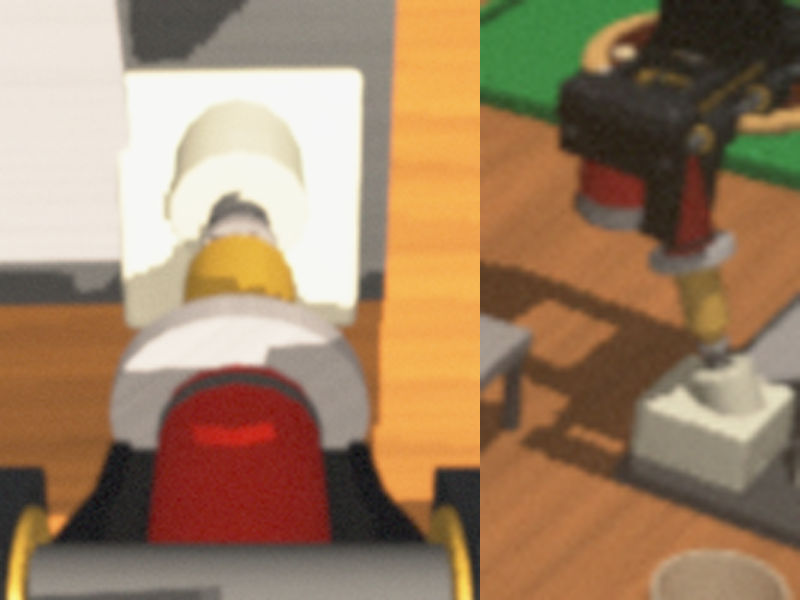

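The nose is on the nipple with the mouth past the balls. The nose slope in the scene view (0.25) matches the nipple's (0.24). The sideways force is -4 N, so I push on with less x.

```bash
python3 -m inch '[[[0.4,0,0,0,0],[0.4,0,-0.1,0,0]]]' 55; python3 -m inch '[[[0.5,0,-0.15,0,0],[0,0,0,0,0]]]'
```

```text
time: 12.68
position: [0.598, 0.1032, 0.1604]
tool_rot: [-0.691, 0.01, 0.723, 0.008]
ft_force: [-2.2, -0.2, -0.8]
grip_width: 0.0315
time: 12.85
position: [0.5997, 0.1031, 0.1558]
tool_rot: [-0.691, 0.01, 0.722, 0.008]
ft_force: [-5.3, -0.8, 9.1]
grip_width: 0.0309
```

```bash
python3 -m inch '[[[0.5,0,-0.2,0,0],[0,0,0,0,0]]]'; python3 -m inch '[[[0.5,0,-0.2,0,0],[0,0,0,0,0]]]'
```

```text
time: 13.02
position: [0.6012, 0.1031, 0.1523]
tool_rot: [-0.691, 0.01, 0.723, 0.008]
ft_force: [-6.8, -0.7, 9.6]
grip_width: 0.0307
time: 13.18
position: [0.6026, 0.1031, 0.1496]
tool_rot: [-0.691, 0.01, 0.723, 0.008]
ft_force: [-6.4, -0.4, 11.5]
grip_width: 0.0318
```

```bash
python3 -m inch '[[[0.35,0,-0.15,0,0],[0,0,0,0,0],[0,0,0,0,0]]]'; python3 -m inch '[[[0,0,0,0,0],[0,0,0,0,0]]]'
python3 - <<'E'
from h import *
f=[]
for i in range(8):
    im=camera("scene" if i%2 else "wrist");cv2.imwrite(f"pics/f{i%2}.png",im[:,:,::-1]);o=robot.get_obs();f.append(o["ft_force"])
F=np.mean(f,0)-[0,0,-2.9];n=np.array([-.408,0,.913]);print(o["time"],o["position"],Ro.from_quat(o["tool_rot"]).as_matrix()[:,0].round(3),F.round(2),"axial",F@n,"side",np.linalg.norm(F-F@n*n),o["grip_width"])
S=cam("scene")
for s in(0,.006,.009,.012):
    t=np.array([.6195,.1025,.110])-s*n; m=t-.026*n
    print(s,"mouth",proj(S,[m])[0].round(1),"collar mid",proj(S,[m+.0485*n])[0].round(1))
im=cv2.imread("pics/f1.png")[:,:,::-1].astype(int)
for y in range(154,192): print(y,[tuple(int(v) for v in im[y,x]) for x in (386,389,392)][1],end=' ')
E
```

```text
time: 13.43
position: [0.6025, 0.1031, 0.1503]
tool_rot: [-0.689, 0.01, 0.724, 0.007]
ft_force: [-7.2, -0.2, 10.0]
grip_width: 0.0312
time: 13.6
position: [0.6014, 0.1031, 0.1529]
tool_rot: [-0.689, 0.01, 0.725, 0.007]
ft_force: [-6.0, -0.3, 9.9]
grip_width: 0.0307
14.0 [0.60146535 0.10313154 0.15267057] [-0.051 -0.004 -0.999] [-6.48 -0.15 12.09] axial 13.683996372152333 side 0.9915957723081641 0.03133373279599748
0 mouth [392.4 178.3] collar mid [387.8 163.5]
0.006 mouth [392.9 180.1] collar mid [388.3 165.4]
0.009 mouth [393.2 181. ] collar mid [388.6 166.3]
0.012 mouth [393.5 181.9] collar mid [388.9 167.2]
154 (104, 42, 32) 155 (107, 47, 38) 156 (109, 45, 33) 157 (105, 44, 32) 158 (107, 43, 31) 159 (107, 45, 33) 160 (106, 41, 33) 161 (106, 47, 31) 162 (97, 49, 35) 163 (80, 52, 43) 164 (91, 53, 45) 165 (97, 72, 67) 166 (107, 96, 91) 167 (116, 106, 98) 168 (123, 109, 94) 169 (131, 107, 72) 170 (134, 104, 57) 171 (132, 103, 55) 172 (130, 101, 52) 173 (131, 102, 54) 174 (132, 101, 57) 175 (130, 100, 54) 176 (138, 106, 54) 177 (145, 113, 59) 178 (148, 113, 60) 179 (144, 112, 60) 180 (138, 107, 58) 181 (120, 100, 68) 182 (108, 98, 82) 183 (107, 97, 85) 184 (119, 111, 96) 185 (164, 154, 133) 186 (147, 140, 119) 187 (123, 114, 97) 188 (120, 111, 95) 189 (115, 107, 94) 190 (131, 121, 105) 191 (190, 181, 156)
```

It's home: the axial force is 13.7 N, above the 3-8 N snap, and lies along the nipple's axis. Zero rows let the push relax, so I'll finish on pushing rows and then measure while holding.

```bash
cat > chk.py <<'E'
from h import *
f=[];z=[]
for i in range(10):
    im=camera("scene");o=robot.get_obs();f.append(o["ft_force"]);z.append(o["position"])
cv2.imwrite("pics/last.png",im[:,:,::-1])
F=np.mean(f,0)-[0,0,-2.9];n=np.array([-.408,0,.913]);print(o["time"],z[0].round(4),z[-1].round(4),Ro.from_quat(o["tool_rot"]).as_matrix()[:,0].round(3),F.round(2),"axial",(F@n).round(1),"side",np.linalg.norm(F-F@n*n).round(1),o["grip_width"],"qd",np.abs(o["joint_velocities"]).max())
E
python3 -m inch '[[[0.5,0,-0.2,0,0],[0.5,0,-0.2,0,0],[0.5,0,-0.2,0,0]]]'; python3 chk.py
```

```text
time: 14.25
position: [0.6042, 0.1031, 0.1472]
tool_rot: [-0.687, 0.01, 0.727, 0.006]
ft_force: [-19.5, -0.3, 44.4]
grip_width: 0.0312
14.75 [0.6042 0.1031 0.1473] [0.6041 0.1032 0.1473] [-0.056 -0.005 -0.998] [-13.86  -0.58  33.38] axial 36.1 side 1.1 0.031140096537229284 qd 0.0016675422708209498
```

It reached the stop at 36 N axial. A single zero row will ease it just off the stop.

```bash
python3 -m inch '[[[0,0,0,0,0]]]'; python3 chk.py
```

```text
time: 14.83
position: [0.6031, 0.1032, 0.1501]
tool_rot: [-0.687, 0.01, 0.727, 0.006]
ft_force: [-9.0, -1.1, 9.9]
grip_width: 0.0312
15.3333 [0.6029 0.1032 0.1505] [0.6035 0.1031 0.1488] [-0.057 -0.005 -0.998] [-7.67 -0.35 14.01] axial 15.9 side 1.3 0.031052925098837832 qd 0.0024883867964902817
```

```bash
python3 chk.py
python3 - <<'E'
from h import *
im=cv2.imread("pics/last.png")[:,:,::-1].astype(int);r=cv2.imread("pics/scene0.png")[:,:,::-1].astype(int)
c=im[175:245,255:315];m=((c[:,:,0]>90)&(c[:,:,1]<60)&(c[:,:,2]<60)).astype(np.uint8)
k,l,st,ce=cv2.connectedComponentsWithStats(m);print([(st[i].tolist(),(ce[i]+[255,175]).round(1)) for i in range(1,k) if st[i,4]>50])
for n,(x,y,w,h) in dict(bowl=(298,258,78,62),tumbler=(376,220,32,45),spatula=(85,305,125,55),wrench=(193,205,58,35)).items(): print(n,np.abs(im-r)[y:y+h,x:x+w].mean().round(1))
robot.hand_in(); print(robot.get_obs()["time"])
E
```

```text
15.8333 [0.6036 0.1032 0.1488] [0.6035 0.1031 0.1488] [-0.057 -0.005 -0.998] [-7.46 -0.31 13.98] axial 15.8 side 1.1 0.03116413185295657 qd 0.001533199568194215
[([13, 34, 13, 25, 232], array([274. , 221.8]))]
bowl 2.2
tumbler 2.2
spatula 2.1
wrench 2.1
the job is handed in; nothing more can be done
the job is handed in; nothing more can be done
```

The job is handed in at about 15.8 s of the 48 s. The fitting greaser is on the nipple, gripped and held down against its spring. No verdict was given, so what follows rests on my own measurements.

**What I did**
- **Picking:** I took the left greaser. Its nose-to-collar width ratio measured 0.53, against 0.52 for the fitting one and 0.73 for the look-alike. The first grasp closed too slowly and lifted empty, so I repeated it.
- **Gauge:** I let the nose down through the hole until the collar touched, about 45 mm deep, with no side contact felt on the way.
- **Tilting:** The moves cannot tilt the tool, so I tilted the greaser in the grip against the gauge rim.
- **Nipple:** I pushed it along the nipple's axis to the stop (36 N), then eased back slightly.

**Last checks**
- **Push:** The axial force was steady at 15.8 N with 1.1 N sideways. That puts the nipple about 9.5 to 10.5 mm down, by force and by travel from the stop.
- **Rest and grip:** The tool stood still to about 0.1 mm over half a second. The jaws stayed at 31 mm on the barrel at the 55 N setting.
- **Other greaser:** It still hangs in the rack, at the same pixels as at the start.
- **Things around it:** The picture regions of the bowl, tumbler, wrench and spatula showed no change. The jar and tin were not compared at the end.

**What was less certain**
- Before mating, the greaser's tilt measured about 0.35 rad against the 0.42 wanted. I did not measure the final angle. Only the force direction and the matching slope of nose and nipple in the picture show that it squared up.
- The snap was not seen as a distinct event. I inferred it from the force passing 13 N along the axis and the nipple then going down to its stop.

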